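# Clamp a block for drilling with a fold-out crank

## Robot

A 6-joint arm with a two-finger parallel gripper is mounted at the origin on a cart in front of the work surface, level with it; the furniture and walls round the work are solid. World frame = base frame: x ahead of the robot, y to its left, z up, the work surface at z = 0. Lengths are in m, angles in rad, forces in N, time in s.
With the tool pointing down it reaches from about 0.35 to 0.875 m from the base axis. Payload 15.5 kg.
Tool frame: the origin (TCP) lies between the finger pads; the fingertips stand 17 mm ahead of it and the grasp point (between the pads) lies 2 mm behind it; z points along the fingers, y is the line along which they close (so a half turn about z gives the same grasp; the last joint's range is limited). The gripper opens to 85 mm and grips with 20 to 120 N. Pads are 22 mm wide; open, the fingers measure 114 mm over their backs; the gripper's body (76 mm by 85 mm) begins 54 mm behind the grasp point. The pads swing forward as they close: fully open they stand 13 mm farther back than shut.
Start: joints at [-1.306, 0.494, 1.345, -0, 1.302, -0.096], TCP at [0.221, -0.585, 0.248] pointing down, gripper open.
Joint ranges: [-2.91, 2.91], [-0.82, 2.16], [0.22, 2.67], [-1.22, 4.37], [0.12, 2.79], [-3.08, 3.08]. Speed limits (rad/s): [1.89, 1.89, 2.57, 3.01, 3.01, 3.01].

## Interface

Orientations are given as a unit quaternion [w, x, y, z].
In Python, from workcell import ctrl gives the robot as it stands. The module is installed in compiled form; this text tells all that it offers.
- The arm moves only by the shell command python3 -m jog 'ROWS'. ROWS is JSON, a list that holds one entry, the list of rows, each a list of 5 numbers: the shift along the tool's x, y, z in units of 50 mm (1.0 is 50 mm), then the turn about the tool's z in degrees, then the opening, from 0 (shut) to 1 (fully open). In form: [[[tx, ty, tz, roll, jaw], ...]]. A call has 1 to 8 rows; each row shifts and turns the commanded pose from where the row before left it, along the tool's axes as they then stand; what a row does not reach is not made up. A row lasts 1/10 s, in which the tool goes at most 50 mm and 8.59 degrees, less where a joint would pass 70% of its speed; a pose out of reach is approached as far as the arm can. A call is refused whole if a number of a shift passes 1 or a number of a turn 8.59, either way. A call with a gripper value outside its range is refused whole. The fingers move at their own pace and stop on an object; the grip force is fixed at half the most. Time passes only in rows, so rows that do not move let the fingers close. It gives the time, the measured TCP pose, the force, the opening and the grip force at its end, in the units of the state.
- ctrl.get_obs(): the state, without advancing time (a new reading comes with each control period).
- ctrl.camera(name): name is "scene" or "top" or "wrist"; returns the picture (480x640x3 uint8, red, green, blue); there is no depth.
- ctrl.calibration(name): a dict with "mtx" (3x3 intrinsics, pixels), "cam_to_world" (4x4, takes a point from camera to world coordinates). Camera axes: x right, y down, z forward; pixel columns grow to the right and rows downward; lengths in m; the calibration is good to about 2 mm. A picture is of the moment at which its call begins: read the wrist's pose just before it. calibration takes no time and is no camera call; for the wrist camera it gives the pose at the moment of the call.
- ctrl.hand_in(): hands the job in; it is judged then, once.
The state is a dict: "t": time; "joint_pos": joint angles; "dq": joint speeds; "joint_torque": joint torques, N m; "tcp_pos": TCP position; "tool_rot": TCP orientation; "wrist_force": force on the tool from outside, world axes, zero at the start; "moment": the same for the moment, N m; "width": finger opening in m; "grip_force": force on a finger pad.
Only numpy, scipy, OpenCV 4.12 (cv2) and the standard library are available. Lean on these libraries where they do the work, as an engineer would, in place of code of your own. Each camera call takes 0.05 s, during which the arm holds its last target. There are 200 camera calls.

## Task

A wooden block lies loose between the jaws of the grey screw-clamp jig and must be held for dowel drilling. Lift the crank's folded black grip until it stands upright, then wind the crank clockwise (seen from above) until the cork-lined jaw holds the block square against the end stop and the grip pulls about half as hard again as it did running free, without forcing it tighter. Then fold the grip flat over the crank arm again so that nobody knocks it and slackens the clamp, and leave the tools lying round the jig where they are.

Things in the scene. Friction and masses are not known exactly. Their poses are not given: they have to be found in the camera images.
- clamp_jig: screw-clamp jig, fixed: base plate 120 mm (its x) by 320 mm (its y); at one end a 74 mm wide gearbox, 63 mm tall, with the crank on top; then two steel ways, top 34 mm above the worktop, carrying the moving jaw, the block and the bolted end stop. Origin on the worktop under the crank's upright axis; y points along the ways to the end stop, z up
- crank_axis (a point): on the crank's upright axis, 95 mm above the worktop. The crank drives the jaw (88 mm wide, top 82 mm above the worktop, 8 mm cork lining): 24 mm along the jig's +y per turn, cork face at y = 118 mm when joint crank reads 0. The end stop's face lies somewhere from y = 195 to 211 mm, as an earlier job left it, not measured
- crank (a joint): crank angle (rad), grows clockwise seen from above, closing the jaw; starts between 0.3 and 3.6, no end stop in use; at 0 the arm points along the jig's +x. Running free it takes about 5.3 N at the pin, along the circle, and stays where it is left. With the block pinched each 10 N of jaw force adds about 0.6 N; the cork gives 1 mm (0.26 rad of crank) per 30 N
- handle_fold (a joint): angle of the grip on its fold pin (rad): 0 folded flat over the crank arm, pointing from the pin to the crank's axis; 1.571 upright. The pin is stiff: the grip stays at any angle where it is left, and takes about 3 N at its middle to move
- fold_pin (a point): middle of the fold pin, in the fork at the end of the crank arm, 64 mm from the crank's axis, 95 mm above the worktop. The pin is level and square to the arm. The arm is a flat bar 16 mm wide (20 mm at the fork), its top 82 mm above the worktop
- grip (a point): on the grip's axis, 42 mm from the fold pin. The grip is a black sleeve 20 mm thick, from 12 to 64 mm from the pin, that spins freely on its own axis, so a hand holding it need not turn with the crank. Folded, its axis is level, 95 mm above the worktop, 3 mm of air between it and the arm; upright, this point is 137 mm above the worktop
- block: loose wooden block 45 mm (its x) by 90 mm (its y) by 45 mm tall, resting on the ways between jaw and end stop, touching neither, its 45 mm side roughly along the jig's y. Origin at the centre of its underside
- drill_bit: steel twist drill bit, 10 mm thick, 112 mm long, lying behind the jig: a bystander
- marker_pen: marker pen, 135 mm long, lying in front of the jig: a bystander
- try_square: try square with wooden stock, 187 x 112 mm, lying behind the jig's far end: a bystander
- tape_measure: tape measure, 37 x 103 x 64 mm, standing in front of the jig's far end: a bystander
- boring_bit: hinge boring bit, 35 mm across, 57 mm tall, standing at the right: a bystander
Not all that is in view belongs to the job. There is more than one size of the block; the one meant has the size given above.

How it is judged:
By the outcome, as a careful person would: the job done as asked, in the order asked, and still so for the second after the job is handed in, with the robot touching nothing.
It also fails if it takes over 72 s, if anything falls off the work surface, if the arm or the gripper's body presses on something with over 40 N, if the wrist force passes 120 N, or if a joint passes its speed limit or range.

## Working session

There is one attempt and no reset: what is moved stays moved. The work goes in short steps, Python scripts to look and compute and a shell command to move; the robot and the scene stay as the last step left them, time stands still between calls to the robot, and variables do not carry over. Pictures are saved under pics/ and viewed, at most 11 in all, crops included, and the job is handed in when it is done.

```bash
mkdir -p pics; python3 - <<'E'
from workcell import ctrl
import cv2
for n in ("scene","top"):
    cv2.imwrite(f"pics/{n}0.png",ctrl.camera(n)[:,:,::-1])
    c=ctrl.calibration(n);print(n,c["mtx"].round(1).tolist(),c["cam_to_world"].round(4).tolist())
o=ctrl.get_obs();print(o["t"],o["tcp_pos"],o["tool_rot"],o["width"])
E
```

```text
scene [[485.4, 0.0, 322.8], [0.0, 485.4, 238.1], [0.0, 0.0, 1.0]] [[-0.7473, -0.2803, 0.6025, -0.0658], [-0.664, 0.2805, -0.6931, 0.6277], [0.0253, -0.918, -0.3958, 0.4785], [0.0, 0.0, 0.0, 1.0]]
top [[595.3, 0.0, 330.3], [0.0, 595.3, 241.0], [0.0, 0.0, 1.0]] [[-0.0161, -0.9983, 0.0555, 0.4456], [-0.9997, 0.0152, -0.0165, -0.0783], [0.0156, -0.0558, -0.9983, 1.5036], [0.0, 0.0, 0.0, 1.0]]
0.1 [ 0.22054496 -0.58446606  0.24776319] [-5.47675551e-04  9.83774217e-01  1.79410107e-01 -5.27201678e-05] 0.08530707222490232
```

View pics/top0.png

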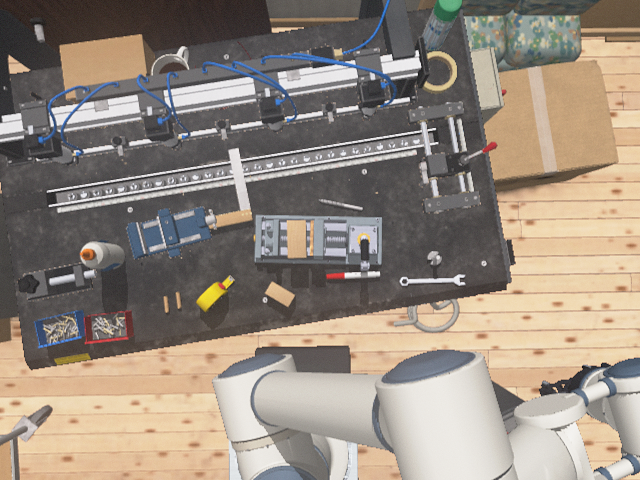

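View pics/scene0.png

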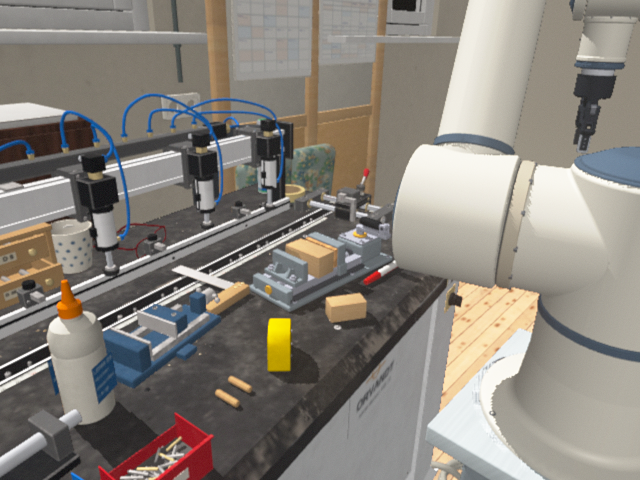

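```bash
python3 - <<'E'
import cv2
a=cv2.imread("pics/top0.png")[195:305,245:395]
cv2.imwrite("pics/crop1.png",cv2.resize(a,(750,550),interpolation=cv2.INTER_CUBIC))
E
```

```text
(no output)
```

View pics/crop1.png

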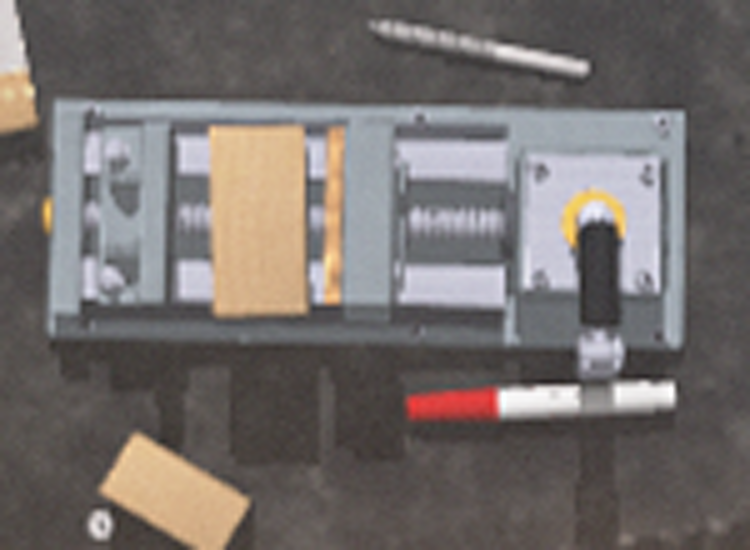

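```bash
cat > h.py <<'E'
import numpy as np
from workcell import ctrl
def ray(n,u,v,z,c=None):
    c=c or ctrl.calibration(n);T=c["cam_to_world"]
    d=T[:3,:3]@np.linalg.solve(c["mtx"],[u,v,1.]);return T[:3,3]+d*(z-T[2,3])/d[2]
def proj(n,p,c=None):
    c=c or ctrl.calibration(n);T=c["cam_to_world"]
    q=c["mtx"]@(T[:3,:3].T@(np.array(p)-T[:3,3]));return q[:2]/q[2]
E
python3 - <<'E'
from h import *
def P(x,y,z): return ray("top",245+x/5,195+y/5,z)
for n,x,y,z in [("TL",55,98,.012),("TR",685,110,.012),("BR",683,345,.012),("BL",48,338,.012),("hub",597,213,.09),("fork",600,352,.095),("gripinner",600,225,.1),("gbTL",525,152,.063),("gbTR",662,154,.063),("gbBR",660,295,.063),("gbBL",523,292,.063),("blkTL",209,127,.079),("blkTR",304,124,.079),("blkBR",308,312,.079),("blkBL",214,316,.079),("corkT",345,127,.082),("corkB",341,303,.082),("corkTf",329,127,.082),("stopT",167,122,.082),("stopB",163,303,.082),("penL",407,405,.006),("penR",676,395,.006)]:
    print(n,P(x,y,z).round(4)[:2])
E
```

```text
TL [0.5977 0.0826]
TR [ 0.587  -0.2341]
BR [ 0.4687 -0.2306]
BL [0.4773 0.0872]
hub [ 0.531 -0.183]
fork [ 0.4647 -0.1827]
gripinner [ 0.5247 -0.1835]
gbTL [ 0.5628 -0.1505]
gbTR [ 0.5609 -0.2171]
gbBR [ 0.4923 -0.2148]
gbBL [ 0.4948 -0.1483]
blkTL [0.5758 0.0018]
blkTR [ 0.5766 -0.0438]
blkBR [ 0.4863 -0.0445]
blkBL [0.4851 0.0005]
corkT [ 0.5746 -0.0635]
corkB [ 0.4903 -0.0604]
corkTf [ 0.5747 -0.0558]
stopT [0.5782 0.0217]
stopB [0.4916 0.0245]
penL [ 0.4409 -0.0918]
penR [ 0.4437 -0.2272]
```

Candidates for the grip are the black sleeve on the crank (top px 365,248), the red lever (487,148) and the blue vice (170,230). For the block they are the one in the jig (297,239), about 45x90, and the small loose one (280,294). I choose the jig's grip and block. The crop confirms this: the arm points along −x (crank ≈ 3.11 rad), with the hub at crop (597,213) and the fork at (600,352).

```bash
python3 -m jog '[[[0,0,0,6.9,1],[0,0,0,6.9,1],[0,0,0,6.9,1],[0.57,-0.8,0,0,1],[0.57,-0.8,0,0,1],[0.57,-0.8,0,0,1],[0.57,-0.8,0,0,1],[0.57,-0.8,0,0,1]]]'; python3 -m jog '[[[0.57,-0.8,0,0,1],[0.57,-0.8,0,0,1],[0.4,-0.6,0,0,1],[0.3,-0.5,0,0,1],[0.2,-0.4,0,0,1],[0,0,0,0,1],[0,0,0,0,1]]]'; python3 - <<'E'
from workcell import ctrl
import cv2
o=ctrl.get_obs();print(o["t"],o["tcp_pos"],o["tool_rot"],o["joint_pos"].round(2) if hasattr(o["joint_pos"],'round') else o["joint_pos"],o["wrist_force"])
cv2.imwrite("pics/w1.png",ctrl.camera("wrist")[:,:,::-1]);c=ctrl.calibration("wrist");print(c)
E
```

```text
t: 0.9
tcp_pos: [0.3639, -0.383, 0.2481]
tool_rot: [-0.0, 1.0, -0.0, -0.0]
wrist_force: [1.0, -0.8, 0.2]
width: 0.0854
grip_force: 0.0
t: 1.6
tcp_pos: [0.4653, -0.2297, 0.2481]
tool_rot: [-0.0, 1.0, 0.0, -0.0]
wrist_force: [0.4, -0.7, -0.4]
width: 0.0854
grip_force: 0.0
1.6 [ 0.46527678 -0.22968072  0.24813144] [-2.08661359e-05  9.99999922e-01  3.40343275e-04 -1.98482261e-04] [-0.57  0.35  1.6  -0.    1.19  1.  ] [ 0.43066477 -0.72043906 -0.43550525]
{'mtx': array([[340.16168399,   0.        , 322.06522143],
       [  0.        , 340.16168399, 234.40849088],
       [  0.        ,   0.        ,   1.        ]]), 'cam_to_world': array([[ 1.07117207e-03, -9.59667342e-01, -2.81135992e-01,
         5.37463146e-01],
       [-9.99999426e-01, -1.03878739e-03, -2.64217754e-04,
        -2.30663747e-01],
       [-3.84793745e-05,  2.81136114e-01, -9.59667903e-01,
         3.73426052e-01],
       [ 0.00000000e+00,  0.00000000e+00,  0.00000000e+00,
         1.00000000e+00]])}
```

View pics/w1.png

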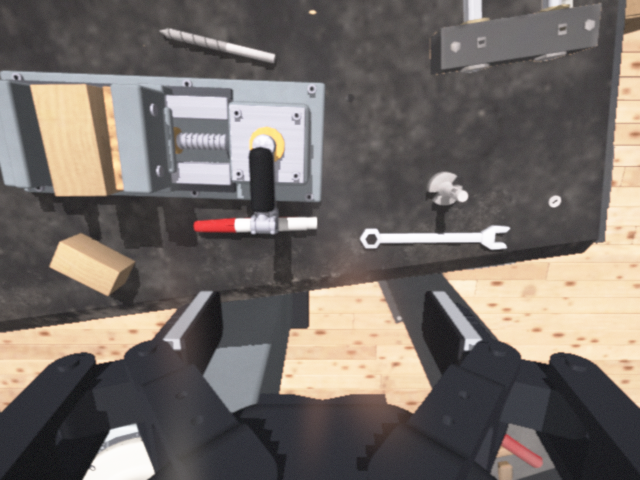

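The wrist view shows the grip from (262,148) to (261,213), the fork pin at (264,222) and the hub at (266,143).

```bash
python3 - <<'E'
from h import *
for p in [(266,143,.085),(264,222,.095),(262,148,.1),(261.5,213,.1),(325,83,.012),(320,200,.012),(0,72,.012)]: print(p,ray("wrist",*p).round(4))
E
```

```text
(266, 143, 0.085) [ 0.5309 -0.1847  0.085 ]
(264, 222, 0.095) [ 0.4668 -0.1817  0.095 ]
(262, 148, 0.1) [ 0.5275 -0.1838  0.1   ]
(261.5, 213, 0.1) [ 0.4757 -0.1809  0.1   ]
(325, 83, 0.012) [ 0.5861 -0.2335  0.012 ]
(320, 200, 0.012) [ 0.4701 -0.2285  0.012 ]
(0, 72, 0.012) [0.5956 0.0822 0.012 ]
```

```bash
python3 -m jog '[[[0.44,-0.46,0,0,1],[0.43,-0.47,0,0,1],[0,0,0.8,2,1],[0,0,0.8,0,1],[0,0,0.7,0,1],[0,0,0.5,0,1],[0,0,0.2,0,1],[0,0,0,0,1]]]'; python3 -m jog '[[[0,0,0,0,0.5],[0,0,0,0,0.1],[0,0,0,0,0.1],[0,0,0,0,0.1],[0,0,0,0,0.1],[0,0,0,0,0.1],[0,0,0,0,0.1]]]'
```

```text
t: 2.45
tcp_pos: [0.5082, -0.1839, 0.0975]
tool_rot: [-0.0, 1.0, -0.018, -0.001]
wrist_force: [-0.1, 0.9, 0.5]
width: 0.0851
grip_force: 0.0
t: 3.15
tcp_pos: [0.5094, -0.1827, 0.0989]
tool_rot: [-0.0, 1.0, -0.018, 0.001]
wrist_force: [3.5, 9.2, 8.5]
width: 0.018
grip_force: 63.0
```

```bash
python3 -m jog '[[[-0.016,0,-0.166,0,0.1],[-0.048,0,-0.16,0,0.1],[-0.078,0,-0.146,0,0.1],[-0.106,0,-0.128,0,0.1],[0,0,0,0,0.1]]]';python3 -m jog '[[[-0.128,0,-0.106,0,0.1],[-0.146,0,-0.078,0,0.1],[-0.16,0,-0.048,0,0.1],[-0.166,0,-0.016,0,0.1],[0,0,0,0,0.1],[0,0,0,0,0.1]]]'; python3 - <<'E'
from workcell import ctrl
import cv2
a=ctrl.camera("wrist")[:,:,::-1];b=ctrl.camera("scene")[:,:,::-1]
cv2.imwrite("pics/w2.png",cv2.hconcat([cv2.resize(a,(400,300)),cv2.resize(b[200:320,250:410],(400,300))]))
E
```

```text
t: 3.65
tcp_pos: [0.495, -0.1819, 0.1282]
tool_rot: [-0.001, 1.0, -0.018, -0.001]
wrist_force: [-2.4, 5.6, -8.2]
width: 0.0174
grip_force: 59.7
t: 4.25
tcp_pos: [0.4665, -0.182, 0.1408]
tool_rot: [0.0, 1.0, -0.018, 0.0]
wrist_force: [2.3, 0.9, -7.0]
width: 0.0148
grip_force: 61.2
```

View pics/w2.png

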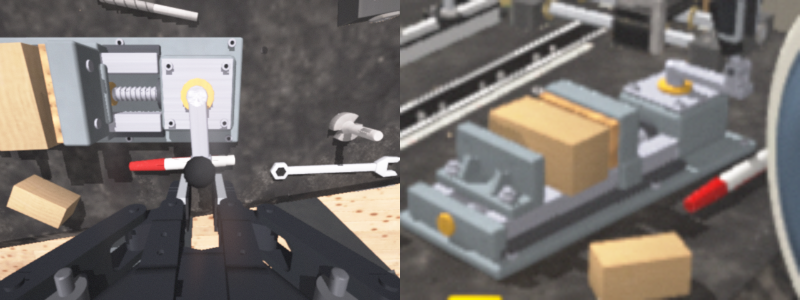

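```bash
python3 - <<'E'
from h import *
import cv2
o=ctrl.get_obs();print(o["tcp_pos"],o["width"],o["wrist_force"],o["moment"])
a=ctrl.camera("wrist")[:,:,::-1].copy()
for x in (.4665,.472,.478,.484): print(x,proj("wrist",[x,-.182,.159]),proj("wrist",[x,-.182,.137]))
cv2.imwrite("pics/w3.png",cv2.resize(a[220:400,200:440],(800,600),interpolation=cv2.INTER_CUBIC))
E
```

```text
[ 0.46659348 -0.1819666   0.14069385] 0.014655167300801025 [ 1.71140033  0.08628811 -6.57180926] [-0.4454717  -0.55785393  0.12634733]
0.4665 [320.80823278 343.66437017] [320.99167793 313.08638976]
0.472 [320.27122386 330.2805704 ] [320.53616668 301.35339168]
0.478 [319.66961907 315.28685622] [320.02786793 288.26070017]
0.484 [319.05086714 299.86578631] [319.50727849 274.85142654]
```

View pics/w3.png

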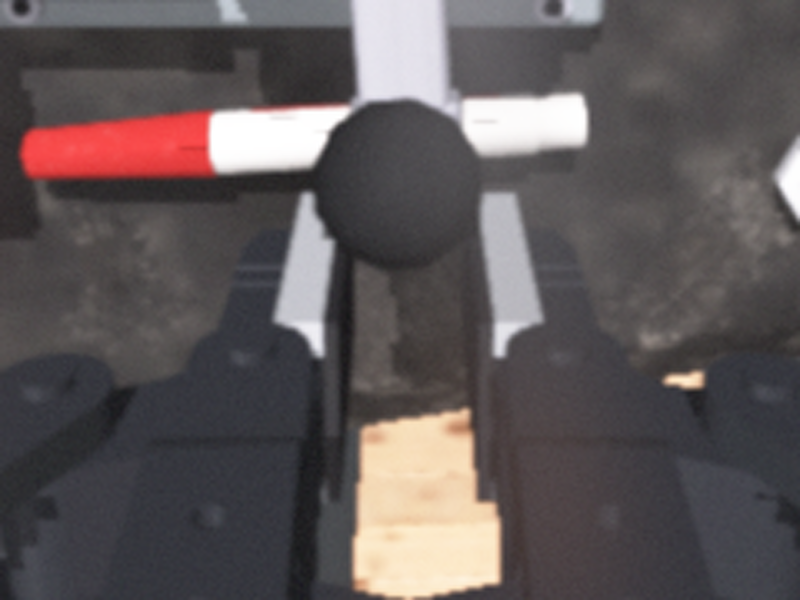

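The grip shows at crop (397,183), which puts its end at x≈0.49, so it has slipped to the pad edge and the fold is only about 67°. I'll open, roll a quarter turn and close the pads along the arm, which squares the grip upright.

```bash
python3 -m jog '[[[0,0,0,0,1],[0,0,0,0,1],[0,0,0,0,1],[0,0,0,0,1],[0.15,0,0,0,1],[0.15,0,0,0,1],[0,0,0,-8.5,1],[0,0,0,-8.5,1]]]'; python3 -m jog '[[[0,0,0,-8.5,1],[0,0,0,-8.5,1],[0,0,0,-8.5,1],[0,0,0,-8.5,1],[0,0,0,-8.5,1],[0,0,0,-8.5,1],[0,0,0,-8.5,1],[0,0,0,-8.5,1]]]';python3 -m jog '[[[0,0,0,-7,1],[0,-0.15,0,0,1],[0,-0.15,0,0,1],[0,0,0,0,1],[0,0,0,0,1]]]'
```

```text
t: 5.2
tcp_pos: [0.4824, -0.1825, 0.1406]
tool_rot: [0.0, 0.991, 0.133, 0.0]
wrist_force: [-0.4, 0.1, 0.4]
width: 0.0851
grip_force: 0.0
t: 6.0
tcp_pos: [0.4822, -0.1825, 0.1407]
tool_rot: [0.0, 0.747, 0.665, 0.0]
wrist_force: [-0.3, -0.1, 0.3]
width: 0.0852
grip_force: 0.0
t: 6.5
tcp_pos: [0.4663, -0.1825, 0.1408]
tool_rot: [0.0, 0.708, 0.706, 0.0]
wrist_force: [-0.0, 0.0, -0.1]
width: 0.0855
grip_force: 0.0
```

```bash
python3 -m jog '[[[0,0,0.05,0,0.6],[0,0,0,0,0.4],[0,0,0,0,0.2],[0,0,0,0,0.1],[0,0,0,0,0.1],[0,0,0,0,0.1],[0,0,0,0,0.1]]]'; python3 - <<'E'
from h import *
import cv2
o=ctrl.get_obs();print(o["tcp_pos"],o["width"],o["wrist_force"],o["moment"])
a=ctrl.camera("wrist")[:,:,::-1].copy()
for x in (.4665,.472): print(x,proj("wrist",[x,-.182,.159]),proj("wrist",[x,-.182,.137]))
cv2.imwrite("pics/w4.png",cv2.resize(a[220:400,200:440],(800,600),interpolation=cv2.INTER_CUBIC))
E
```

```text
t: 7.2
tcp_pos: [0.4658, -0.1825, 0.1384]
tool_rot: [-0.0, 0.707, 0.707, -0.0]
wrist_force: [-4.5, -1.1, 12.7]
width: 0.0182
grip_force: 57.7
[ 0.46582118 -0.18246985  0.13844664] 0.01819474504737879 [-4.46240787 -1.07801202 12.73840262] [-0.20702198  0.90847191 -0.00581752]
0.4665 [321.30402918 342.66034727] [321.4236025  311.61755026]
0.472 [336.83852291 342.67526819] [334.6414208  311.63046255]
```

View pics/w4.png

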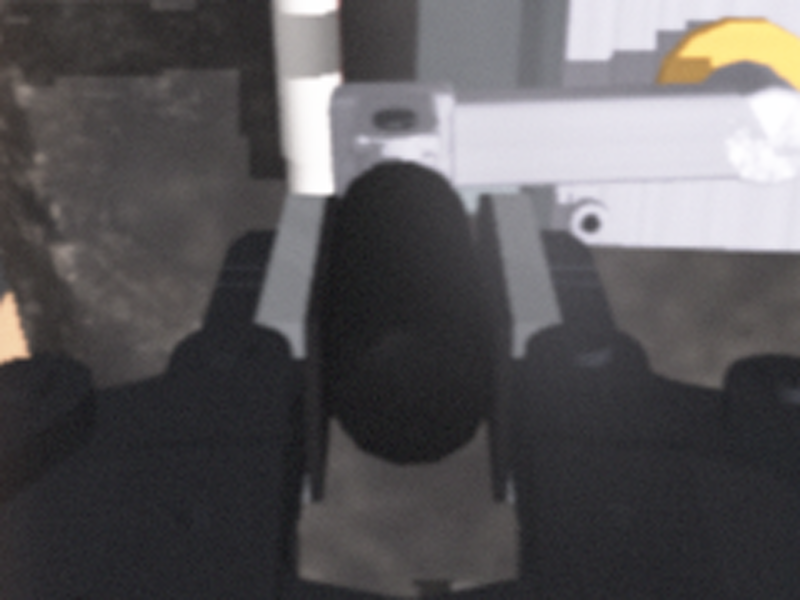

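The grip is upright: the end cap at crop (408,395) matches the predicted pixel. Next I work out the circle steps.

```bash
python3 - <<'E'
import numpy as np
c=np.array([.5305,-.184]);a=np.radians(178.5-15*np.arange(25))
p=c+.064*np.c_[np.cos(a),np.sin(a)]
d=np.diff(p,axis=0)/.05
for k in range(24): print(k+1,round(float(np.degrees(a[k+1])),1),p[k+1].round(4),"[%.3f,%.3f]"%(d[k,1],d[k,0]))
E
```

```text
1 163.5 [ 0.4691 -0.1658] [0.330,0.052]
2 148.5 [ 0.4759 -0.1506] [0.305,0.136]
3 133.5 [ 0.4864 -0.1376] [0.260,0.210]
4 118.5 [ 0.5    -0.1278] [0.196,0.270]
5 103.5 [ 0.5156 -0.1218] [0.120,0.312]
6 88.5 [ 0.5322 -0.12  ] [0.035,0.332]
7 73.5 [ 0.5487 -0.1226] [-0.052,0.330]
8 58.5 [ 0.5639 -0.1294] [-0.136,0.305]
9 43.5 [ 0.5769 -0.1399] [-0.210,0.260]
10 28.5 [ 0.5867 -0.1535] [-0.270,0.196]
11 13.5 [ 0.5927 -0.1691] [-0.312,0.120]
12 -1.5 [ 0.5945 -0.1857] [-0.332,0.035]
13 -16.5 [ 0.5919 -0.2022] [-0.330,-0.052]
14 -31.5 [ 0.5851 -0.2174] [-0.305,-0.136]
15 -46.5 [ 0.5746 -0.2304] [-0.260,-0.210]
16 -61.5 [ 0.561  -0.2402] [-0.196,-0.270]
17 -76.5 [ 0.5454 -0.2462] [-0.120,-0.312]
18 -91.5 [ 0.5288 -0.248 ] [-0.035,-0.332]
19 -106.5 [ 0.5123 -0.2454] [0.052,-0.330]
20 -121.5 [ 0.4971 -0.2386] [0.136,-0.305]
21 -136.5 [ 0.4841 -0.2281] [0.210,-0.260]
22 -151.5 [ 0.4743 -0.2145] [0.270,-0.196]
23 -166.5 [ 0.4683 -0.1989] [0.312,-0.120]
24 -181.5 [ 0.4665 -0.1823] [0.332,-0.035]
```

```bash
python3 -m jog '[[[0.33,0.05,0,0,0.1],[0.305,0.135,0,0,0.1],[0.26,0.21,0,0,0.1],[0,0,0,0,0.1]]]';  python3 -m jog '[[[0.195,0.27,0,0,0.1],[0.12,0.31,0,0,0.1],[0.035,0.33,0,0,0.1],[0,0,0,0,0.1]]]'
```

```text
t: 7.65
tcp_pos: [0.4848, -0.1353, 0.138]
tool_rot: [-0.002, 0.707, 0.707, -0.001]
wrist_force: [-5.3, 14.0, 15.9]
width: 0.0187
grip_force: 59.4
t: 8.05
tcp_pos: [0.5326, -0.1189, 0.138]
tool_rot: [-0.001, 0.707, 0.707, 0.0]
wrist_force: [6.5, 10.9, 6.0]
width: 0.0186
grip_force: 58.9
```

```bash
python3 -m jog '[[[-0.04,0.33,0,0,0.1],[-0.13,0.305,0,0,0.1],[-0.21,0.26,0,0,0.1],[-0.27,0.195,0,0,0.1]]]';  python3 -m jog '[[[-0.31,0.12,0,0,0.1],[-0.33,0.035,0,0,0.1],[0,0,0,0,0.1],[0,0,0,0,0.1]]]'
```

```text
t: 8.45
tcp_pos: [0.5854, -0.1523, 0.138]
tool_rot: [-0.001, 0.707, 0.707, -0.001]
wrist_force: [-10.5, 0.5, 10.0]
width: 0.0189
grip_force: 59.5
t: 8.85
tcp_pos: [0.5924, -0.1855, 0.138]
tool_rot: [-0.001, 0.707, 0.707, -0.001]
wrist_force: [-7.2, -5.6, 7.2]
width: 0.0185
grip_force: 59.8
```

```bash
cat > nxt.py <<'E'
import numpy as np,sys
x,y,a0,st,n,cx,cy=map(float,sys.argv[1:])
c=np.array([cx,cy]);a=np.radians(a0-st*np.arange(1,n+1))
p=np.vstack([[x,y],c+.064*np.c_[np.cos(a),np.sin(a)]]);d=np.diff(p,axis=0)/.05
for k in range(int(n)): print(round(float(np.degrees(a[k])),1),p[k+1].round(4),"[%.3f,%.3f]"%(d[k,1],d[k,0]))
E
python3 nxt.py .5938 -.1848 -2 12 15 .529 -.182
```

```text
-14.0 [ 0.5911 -0.1975] [-0.254,-0.054]
-26.0 [ 0.5865 -0.2101] [-0.251,-0.092]
-38.0 [ 0.5794 -0.2214] [-0.227,-0.142]
-50.0 [ 0.5701 -0.231 ] [-0.192,-0.186]
-62.0 [ 0.559  -0.2385] [-0.150,-0.222]
-74.0 [ 0.5466 -0.2435] [-0.100,-0.248]
-86.0 [ 0.5335 -0.2458] [-0.046,-0.264]
-98.0 [ 0.5201 -0.2454] [0.009,-0.267]
-110.0 [ 0.5071 -0.2421] [0.065,-0.260]
-122.0 [ 0.4951 -0.2363] [0.117,-0.241]
-134.0 [ 0.4845 -0.228 ] [0.165,-0.211]
-146.0 [ 0.4759 -0.2178] [0.205,-0.172]
-158.0 [ 0.4697 -0.206 ] [0.236,-0.126]
-170.0 [ 0.466  -0.1931] [0.257,-0.074]
-182.0 [ 0.465  -0.1798] [0.267,-0.019]
```

```bash
python3 -m jog '[[[-0.255,-0.055,0,0,0.1],[-0.25,-0.09,0,0,0.1],[-0.225,-0.14,0,0,0.1],[-0.19,-0.185,0,0,0.1]]]';  python3 -m jog '[[[-0.15,-0.22,0,0,0.1],[-0.1,-0.25,0,0,0.1],[-0.045,-0.265,0,0,0.1]]]';  python3 -m jog '[[[0.01,-0.265,0,0,0.1],[0.065,-0.26,0,0,0.1],[0.115,-0.24,0,0,0.1],[0.165,-0.21,0,0,0.1]]]'
```

```text
t: 9.25
tcp_pos: [0.57, -0.2304, 0.1381]
tool_rot: [-0.001, 0.707, 0.707, 0.0]
wrist_force: [0.6, 9.3, 4.5]
width: 0.0187
grip_force: 59.2
t: 9.55
tcp_pos: [0.5336, -0.2455, 0.1382]
tool_rot: [0.0, 0.707, 0.707, 0.0]
wrist_force: [5.5, 5.1, -0.4]
width: 0.0183
grip_force: 58.8
t: 9.95
tcp_pos: [0.4847, -0.2284, 0.1382]
tool_rot: [0.001, 0.707, 0.707, -0.0]
wrist_force: [3.4, -5.4, -2.9]
width: 0.0187
grip_force: 58.8
```

```bash
python3 -m jog '[[[0.205,-0.17,0,0,0.1],[0.235,-0.125,0,0,0.1],[0.255,-0.075,0,0,0.1],[0.265,-0.02,0,0,0.1]]]'; python3 nxt.py .4649 -.1801 -182 10 14 .529 -.182
```

```text
t: 10.35
tcp_pos: [0.4642, -0.1797, 0.1381]
tool_rot: [-0.0, 0.707, 0.707, -0.001]
wrist_force: [-0.8, -6.9, 2.5]
width: 0.0187
grip_force: 59.5
-192.0 [ 0.4664 -0.1687] [0.228,0.030]
-202.0 [ 0.4697 -0.158 ] [0.213,0.065]
-212.0 [ 0.4747 -0.1481] [0.199,0.101]
-222.0 [ 0.4814 -0.1392] [0.178,0.134]
-232.0 [ 0.4896 -0.1316] [0.152,0.163]
-242.0 [ 0.499  -0.1255] [0.122,0.187]
-252.0 [ 0.5092 -0.1211] [0.087,0.205]
-262.0 [ 0.5201 -0.1186] [0.050,0.217]
-272.0 [ 0.5312 -0.118 ] [0.012,0.223]
-282.0 [ 0.5423 -0.1194] [-0.027,0.221]
-292.0 [ 0.553  -0.1227] [-0.065,0.213]
-302.0 [ 0.5629 -0.1277] [-0.101,0.199]
-312.0 [ 0.5718 -0.1344] [-0.134,0.178]
-322.0 [ 0.5794 -0.1426] [-0.163,0.152]
```

```bash
python3 -m jog '[[[0.23,0.03,0,0,0.1],[0.215,0.065,0,0,0.1],[0.2,0.1,0,0,0.1]]]'; python3 -m jog '[[[0.18,0.135,0,0,0.1],[0.15,0.165,0,0,0.1]]]'; python3 nxt.py .4897 -.1314 -232 5 20 .529 -.182
cat > ft.py <<'E'
from workcell import ctrl
import numpy as np
o=ctrl.get_obs();f=np.array(o["wrist_force"])[:2];p=np.array(o["tcp_pos"])[:2]-[.529,-.182]
a=np.arctan2(p[1],p[0]);print("t%.2f ang %.1f r %.4f  tang %.2f rad %.2f"%(o["t"],np.degrees(a),np.hypot(*p),f@[np.sin(a),-np.cos(a)],f@[np.cos(a),np.sin(a)]))
E
python3 ft.py
```

```text
t: 10.65
tcp_pos: [0.4742, -0.1471, 0.1381]
tool_rot: [-0.001, 0.707, 0.707, -0.001]
wrist_force: [-2.1, -5.4, 3.9]
width: 0.0186
grip_force: 59.5
t: 10.85
tcp_pos: [0.4893, -0.1306, 0.1381]
tool_rot: [-0.001, 0.707, 0.707, -0.001]
wrist_force: [-2.5, -5.2, 5.4]
width: 0.0182
grip_force: 59.6
-237.0 [ 0.4941 -0.1283] [0.061,0.089]
-242.0 [ 0.499  -0.1255] [0.057,0.096]
-247.0 [ 0.504  -0.1231] [0.048,0.101]
-252.0 [ 0.5092 -0.1211] [0.039,0.105]
-257.0 [ 0.5146 -0.1196] [0.030,0.108]
-262.0 [ 0.5201 -0.1186] [0.020,0.110]
-267.0 [ 0.5257 -0.1181] [0.011,0.111]
-272.0 [ 0.5312 -0.118 ] [0.001,0.112]
-277.0 [ 0.5368 -0.1185] [-0.009,0.111]
-282.0 [ 0.5423 -0.1194] [-0.018,0.110]
-287.0 [ 0.5477 -0.1208] [-0.028,0.108]
-292.0 [ 0.553  -0.1227] [-0.037,0.105]
-297.0 [ 0.5581 -0.125 ] [-0.046,0.102]
-302.0 [ 0.5629 -0.1277] [-0.055,0.097]
-307.0 [ 0.5675 -0.1309] [-0.063,0.092]
-312.0 [ 0.5718 -0.1344] [-0.071,0.086]
-317.0 [ 0.5758 -0.1384] [-0.078,0.080]
-322.0 [ 0.5794 -0.1426] [-0.085,0.073]
-327.0 [ 0.5827 -0.1471] [-0.091,0.065]
-332.0 [ 0.5855 -0.152 ] [-0.096,0.057]
t10.85 ang 127.7 r 0.0649  tang -5.16 rad -2.55
```

```bash
python3 -m jog '[[[0.06,0.09,0,0,0.1],[0.055,0.095,0,0,0.1]]]'>/dev/null; python3 ft.py; python3 -m jog '[[[0.05,0.1,0,0,0.1],[0.04,0.105,0,0,0.1]]]'>/dev/null; python3 ft.py;  python3 -m jog '[[[0.03,0.11,0,0,0.1],[0.02,0.11,0,0,0.1]]]'>/dev/null; python3 ft.py; python3 -m jog '[[[0.01,0.11,0,0,0.1],[0,0.11,0,0,0.1]]]'>/dev/null; python3 ft.py;  python3 -m jog '[[[-0.01,0.11,0,0,0.1],[-0.02,0.11,0,0,0.1]]]'>/dev/null; python3 ft.py
```

```text
t11.05 ang 118.0 r 0.0646  tang -5.25 rad -0.01
t11.25 ang 108.2 r 0.0646  tang -6.25 rad -1.63
t11.45 ang 98.1 r 0.0644  tang -5.54 rad -1.89
t11.65 ang 88.4 r 0.0643  tang -5.66 rad -3.08
t11.85 ang 78.5 r 0.0641  tang -4.52 rad -1.64
```

```bash
python3 -m jog '[[[-0.03,0.11,0,0,0.1]]]'>/dev/null; python3 ft.py; python3 -m jog '[[[-0.035,0.105,0,0,0.1]]]'>/dev/null; python3 ft.py;  python3 -m jog '[[[-0.045,0.1,0,0,0.1]]]'>/dev/null; python3 ft.py; python3 -m jog '[[[-0.055,0.095,0,0,0.1]]]'>/dev/null; python3 ft.py
```

```text
t11.95 ang 73.5 r 0.0640  tang -7.42 rad -1.50
t12.05 ang 68.6 r 0.0640  tang -6.73 rad -5.51
t12.15 ang 63.8 r 0.0639  tang -7.31 rad -3.71
t12.25 ang 59.0 r 0.0638  tang -8.74 rad -4.42
```

```bash
for i in 1; do python3 -m jog '[[[-0.01,0.02,0,0,0.1]]]'>/dev/null; python3 ft.py; python3 -m jog '[[[-0.01,0.02,0,0,0.1]]]'>/dev/null; python3 ft.py;  python3 -m jog '[[[-0.01,0.02,0,0,0.1]]]'>/dev/null; python3 ft.py; done; python3 - <<'E'
from h import *
import cv2
a=ctrl.camera("top")[:,:,::-1]
cv2.imwrite("pics/t5.png",cv2.resize(a[200:275,245:345],(800,600),interpolation=cv2.INTER_CUBIC))
E
python3 ft.py
```

```text
t12.35 ang 57.7 r 0.0638  tang -8.61 rad -4.28
t12.45 ang 57.1 r 0.0639  tang -7.67 rad -6.70
t12.55 ang 56.2 r 0.0639  tang -8.99 rad -7.19
t12.60 ang 56.1 r 0.0639  tang -7.59 rad -6.92
```

View pics/t5.png

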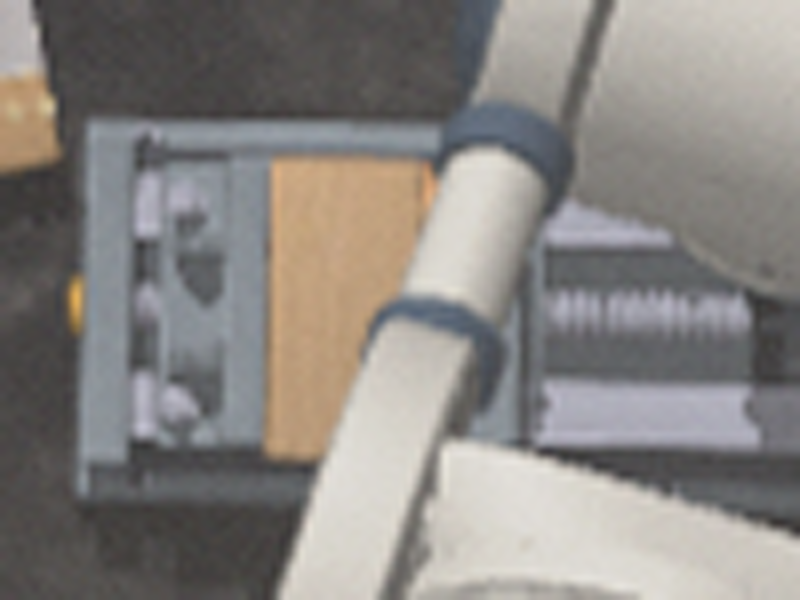

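The block sits square against the end stop (its left edge at crop x≈268 meets the stop face). The cork touches its right side, and the pull averages about 8.2 N against about 5.4 N running free, so the clamping is done. Next I release, go round to the outside, and push the grip down with shut fingers.

```bash
python3 -m jog '[[[0,0,0,0,0.4],[0,0,0,0,0.7],[0,0,0,0,0.7],[0,0,0,0,0.7],[0,0,-0.4,0,0.7],[0,0,-0.6,0,0.7],[0,0,0,8.5,0.3],[0,0,0,8.5,0]]]'; python3 -m jog '[[[0,0,0,8.5,0],[0,0,0,8.5,0],[0.3,0,0,0,0],[0.28,0,0,0,0],[0,0,0,0,0],[0,0,0,0,0]]]'; python3 ft.py; python3 - <<'E'
from h import *
import cv2
c=ctrl.calibration("wrist");a=ctrl.camera("wrist")[:,:,::-1].copy()
q=np.array([.558,.83]);b=np.array([.529,-.182])
for l,z in((0,.085),(.064,.095),(.064,.159),(.022,.095)): print(l,z,proj("wrist",[*(b+l*q),z],c).round())
cv2.imwrite("pics/w6.png",a)
E
```

```text
t: 13.4
tcp_pos: [0.5667, -0.1291, 0.1891]
tool_rot: [0.001, 0.806, 0.592, 0.001]
wrist_force: [0.2, -0.8, -0.3]
width: 0.0317
grip_force: 0.0
t: 14.0
tcp_pos: [0.5827, -0.1042, 0.188]
tool_rot: [-0.0, 0.882, 0.471, -0.0]
wrist_force: [-1.2, 0.4, 0.2]
width: 0.0
grip_force: 0.0
t14.00 ang 55.4 r 0.0945  tang -1.23 rad -0.41
0 0.085 [319. 356.]
0.064 0.095 [319. 287.]
0.064 0.159 [318. 340.]
0.022 0.095 [319. 339.]
```

View pics/w6.png

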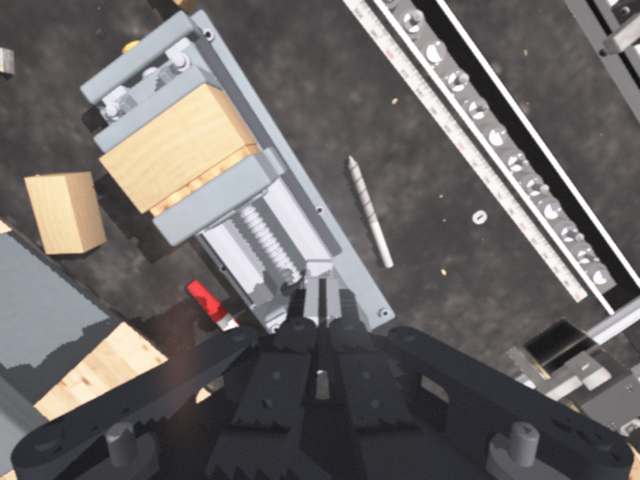

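The fork is at (319,265), in line with the shut fingers and the expected column, and the drill bit and pen are undisturbed. Next I push the grip over in an arc.

```bash
python3 -m jog '[[[0,0,0.3,0,0],[0,0,0.32,0,0],[0,0,0,0,0],[-0.19,0,0,0,0],[-0.12,0,-0.01,0,0],[-0.12,0,-0.01,0,0]]]'; python3 ft.py; python3 -m jog '[[[-0.12,0,0.02,0,0],[-0.12,0,0.02,0,0],[-0.11,0,0.05,0,0],[-0.11,0,0.05,0,0]]]'; python3 ft.py
```

```text
t: 14.65
tcp_pos: [0.5704, -0.1234, 0.1589]
tool_rot: [0.0, 0.883, 0.469, 0.0]
wrist_force: [1.6, 2.5, -0.5]
width: -0.0001
grip_force: 1.1
t14.65 ang 54.8 r 0.0717  tang -0.10 rad 2.95
t: 15.05
tcp_pos: [0.5574, -0.1423, 0.1512]
tool_rot: [0.0, 0.883, 0.469, 0.0]
wrist_force: [0.5, 1.6, 0.9]
width: 0.0001
grip_force: 1.3
t15.05 ang 54.4 r 0.0488  tang -0.51 rad 1.57
```

Working as planned: about 3 N radial and no tangential load. I'll continue.

```bash
python3 -m jog '[[[-0.09,0,0.08,0,0],[-0.09,0,0.08,0,0],[-0.07,0,0.1,0,0],[-0.07,0,0.1,0,0],[-0.04,0,0.11,0,0],[-0.04,0,0.11,0,0]]]'; python3 ft.py; python3 -m jog '[[[0,0,0.03,0,0],[0,0,0.02,0,0],[0,0,0,0,0]]]'
```

```text
t: 15.65
tcp_pos: [0.5462, -0.1585, 0.1216]
tool_rot: [-0.0, 0.883, 0.469, -0.0]
wrist_force: [0.1, 1.9, 3.7]
width: -0.0001
grip_force: 2.4
t15.65 ang 53.8 r 0.0292  tang -1.06 rad 1.61
t: 15.95
tcp_pos: [0.5471, -0.1589, 0.1205]
tool_rot: [0.001, 0.883, 0.469, 0.001]
wrist_force: [-2.9, -2.0, 19.4]
width: 0.0004
grip_force: 10.0
```

```bash
python3 -m jog '[[[0,0,-0.3,0,0],[0,0,-0.8,0,0],[0,0,-0.9,0,0],[0,0,-0.9,0,0],[-0.8,0,0,0,0],[-0.9,0,0,0,0],[-0.9,0,0,0,0],[-0.9,0,0,0,0]]]'; python3 -m jog '[[[-0.9,0,0,0,0],[-0.8,0,0,0,0],[-0.4,0,0,0,0],[0,0,0,0,0],[0,0,0,0,0]]]'; python3 - <<'E'
from h import *
import cv2
a=ctrl.camera("top")[:,:,::-1]
cv2.imwrite("pics/t7.png",cv2.resize(a[195:285,240:400],(800,450),interpolation=cv2.INTER_CUBIC))
a=ctrl.camera("scene")[:,:,::-1]
cv2.imwrite("pics/s7.png",cv2.resize(a[200:320,250:410],(800,600),interpolation=cv2.INTER_CUBIC))
E
```

```text
t: 16.75
tcp_pos: [0.4472, -0.3044, 0.2644]
tool_rot: [-0.0, 0.883, 0.47, -0.0]
wrist_force: [0.8, 0.4, -0.8]
width: 0.0001
grip_force: 0.0
t: 17.25
tcp_pos: [0.3895, -0.3902, 0.2642]
tool_rot: [-0.0, 0.883, 0.469, 0.0]
wrist_force: [1.4, 0.6, 0.2]
width: 0.0
grip_force: 0.0
```

View pics/t7.png

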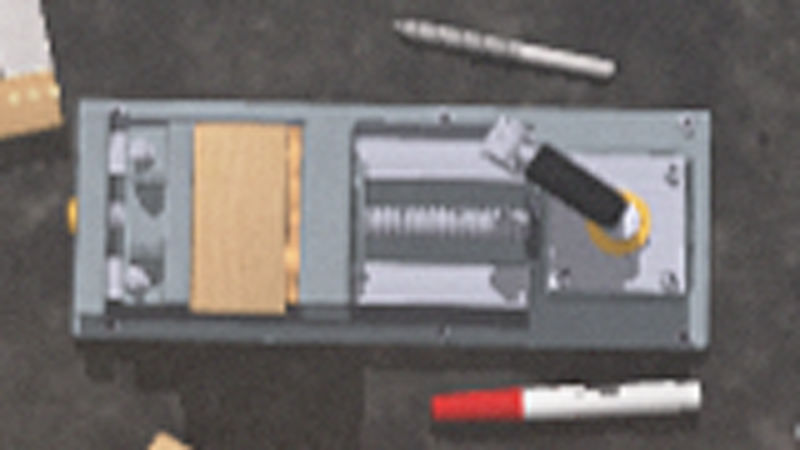

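View pics/s7.png

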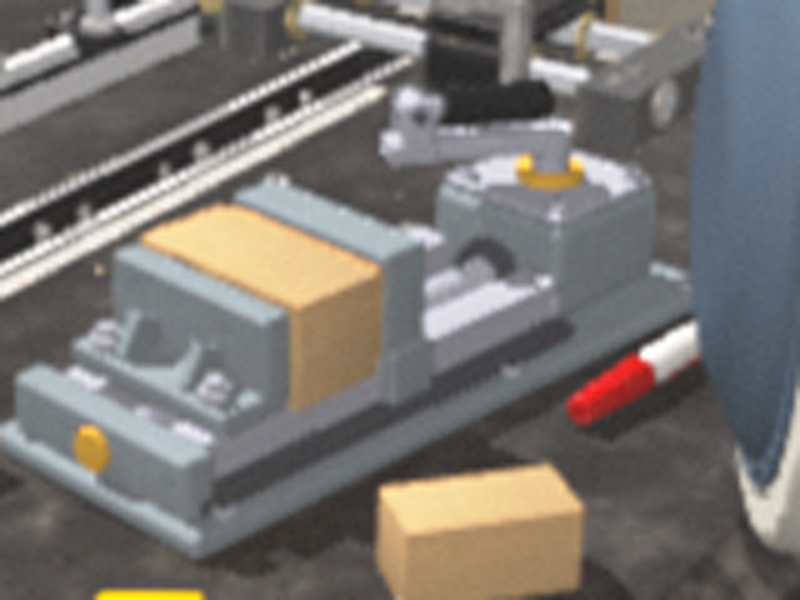

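```bash
python3 - <<'E'
from h import *
b=np.array([.529,-.182])
for al in (56,59):
  q=np.array([np.cos(np.radians(al)),np.sin(np.radians(al))]);t=np.array([q[1],-q[0]])
  for fold in (0,10):
    for l in (12,64):
      f=np.radians(fold);R=.064-l*1e-3*np.cos(f);z=.095+l*1e-3*np.sin(f)
      print(al,fold,l,((proj("scene",[*(b+R*q),z])-[250,200])*5).round(), ((proj("top",[*(b+R*q),z])-[240,195])*5).round())
E
```

```text
56 0 12 [440. 104.] [529. 157.]
56 0 64 [553.  96.] [621. 217.]
56 10 12 [439.  99.] [529. 156.]
56 10 64 [552.  72.] [621. 214.]
59 0 12 [442. 106.] [526. 162.]
59 0 64 [553.  96.] [621. 217.]
59 10 12 [441. 101.] [526. 161.]
59 10 64 [552.  72.] [621. 214.]
```

The grip ends seen at (445,103) and (550,96) match fold = 0 at about 56°. The block is held square against the stop and the tools haven't moved, so I'm handing in.

```bash
python3 -c "
from workcell import ctrl
print(ctrl.hand_in())"
```

```text
the job is handed in; nothing more can be done
None
```

I handed the job in at about 17 s: the block is clamped square against the end stop with the grip pulling about 8.2 N (about 5.4 N running free), the grip is folded flat, the tools still in view are where they were, and the hand-in returned no verdict.

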